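# Refit the gear-case cover over its quarter-turn fastener and hold it shut

### The job

The carving machine's gear case stands open: turn its red quarter-turn fastener counter-clockwise (seen from above) until its bar lines up with the two yellow marks on the case rim, then lift the metal cover by its black handle, lower it square onto the case so that the fastener's bar passes through the slot, and press it down fully against the sprung seal until it sits on the rim all round. Finish while still holding the cover pressed down: do not let go, because the seal pushes it up again. Leave the tools and other things on the bench where they are.

Things in the scene. Friction and masses are not known exactly. Their poses are not given: they have to be found in the camera images.
- case: green gear case fixed to the bench, open on top, 150 mm (its x) x 200 mm (its y), level rim 75 mm above the bench, walls 12 mm thick. Origin: centre of its underside; z up. The fastener stands at x = 0, y = -65 mm; the two yellow marks lie on the rim at x = +-69 mm, y = -65 mm (their line runs along the case's x). Stands left or right, the cover on the other side
- fastener (a joint): turn of the red quarter-turn fastener about the vertical (rad): 0 when its bar lies along the case's x, in line with the yellow marks; grows clockwise seen from above. It starts about 0.8 to 1.5, so turn it counter-clockwise; it has no stop or click at 0 (travel -0.35 to 1.6), stays where it is left, and needs only about 0.06 N m
- fastener_bar (a point): centre of the fastener's red bar, 96 mm above the bench. The bar is 44 mm long (point x; white line along its top), 12 mm thick (point y), 22 mm tall (85 to 107 mm above the bench), on a 10 mm post. Pinch it across its thickness from above; keep the finger tips at least 84 mm above the bench to clear the case and its seal
- seal (a joint): travel of the black sprung seal frame inside the rim (m): 0 when up, its top 6 mm above the rim; about 0.006 when pressed level with the rim. It pushes up with 5 N at 0 and 11 N at 0.006, so the cover's own weight (about 3.5 N) does not press it down
- cover: loose aluminium plate, 150 (x) x 200 (y) x 6 mm, 0.28 to 0.42 kg, flat on the bench, handle up. Origin: centre of its underside; z up. Through slot 54 (x) x 20 mm (y) centred at x = 0, y = -65 mm, yellow strokes at its ends. Fitted: origin over the case's origin, axes parallel, underside on the rim 75 mm above the bench, bar 4 to 26 mm above the plate. An out-of-line bar keeps the cover up
- cover_handle (a point): centre of the cover's black bar handle, 42 mm above the cover's underside, over its middle. The bar runs along the cover's x: 100 mm long, 14 mm wide (y), 14 mm tall, with a post at each end; free under the middle 72 mm (29 mm gap to the plate)
- chisel: loose wood chisel, 190 mm long, wooden handle 20 mm thick, lying along its x between the case and the cover; leave it alone. Origin: underside
- gouge: loose chisel like the first, lying at the far side; leave it alone. Origin: underside
- mallet: loose round carver's mallet lying down, 260 mm long, head 80 mm in diameter; leave it alone. Origin: underside
- sand_block: loose cork sanding block 100 x 60 x 33 mm; leave it alone. Origin: underside
- tin: loose open steel tin, 72 mm in diameter, 85 mm tall; leave it alone. Origin: underside
- tile: loose carved wooden tile 110 x 110 x 25 mm; leave it alone. Origin: underside
- oil_jar: loose amber jar, 64 mm in diameter, 100 mm tall; leave it alone. Origin: underside
Not all that is in view belongs to the job. Several things have the shape of the cover; the one meant has the colours described above.

How it is judged:
By the outcome, as a careful person would: the job done as asked, in the order asked, and still so for the second after the job is handed in, while the arm keeps its last pose, push and grip.
It also fails if it takes over 58 s, if anything falls off the work surface, if the arm or the gripper's body presses on something with over 40 N, if the wrist force passes 120 N, or if a joint passes its speed limit or range.

### The arm

A 6-joint arm with a two-finger parallel gripper is mounted at the origin on the work surface. World frame = base frame: x ahead of the robot, y to its left, z up, the work surface at z = 0. Lengths are in m, angles in rad, forces in N, time in s.
With the tool pointing down it reaches from about 0.375 to 0.9 m from the base axis. Payload 3.1 kg.
Tool frame: the origin (TCP) lies midway between the tips of the shut fingers; the grasp point (between the pads) lies 19 mm behind it; z points along the fingers, y is the direction in which the jaws open and shut (so a half turn about z gives the same grasp; the last joint's range is limited). The gripper opens to 85 mm and grips with 20 to 120 N. Pads are 22 mm wide; open, the fingers measure 114 mm over their backs; the gripper's body (76 mm by 85 mm) begins 54 mm behind the grasp point. The pads swing forward as they close: fully open they stand 13 mm farther back than shut.
Start: joints at [-1.365, 0.527, 1.433, -0, 1.181, -0.178], TCP at [0.235, -0.579, 0.231] pointing down, gripper open.
Joint ranges: [-3.08, 3.08], [-0.75, 2.2], [0.22, 2.44], [-1.43, 4.57], [0, 2.65], [-2.85, 2.85]. Speed limits (rad/s): [2.79, 2.79, 3.14, 3.14, 3.14, 3.14].

### API

Orientations are given as a unit quaternion [x, y, z, w].
In Python, from station import manip gives the robot as it stands.
- The arm moves only by the tool servo_tool, never from a script. Its argument "increments" is a list of rows, each an object with "hand": the closure, from 0 (fully open) to 1 (shut); "travel": the shift along the tool's x, y, z in mm, a list of three; "yaw": the turn about the tool's z in degrees. A call has 1 to 20 rows; each row shifts and turns the commanded pose from where the row before left it, along the tool's axes as they then stand; what a row does not reach is not made up. A row lasts 1/10 s, in which the tool goes at most 50 mm and 8.59 degrees, less where a joint would pass 70% of its speed; a pose out of reach is approached as far as the arm can. A call with a gripper value outside its range is refused whole. The fingers move at their own pace and stop on an object; "newtons" is the grip in N (left out, the last holds). Time passes only in rows, so rows that do not move let the fingers close. It gives the time, the measured TCP pose, the force and the opening at its end, in the units of the state.
- manip.sense(): the state, without advancing time (a new reading comes with each control period).
- manip.snapshot(name): name is "side" or "top"; returns a dict with "pixels" (480x640x3 uint8, blue, green, red), "fx", "fy", "cx", "cy" (pixels), "R" (3x3) and "t" (3): a world point X has camera coordinates R X + t. Camera axes: x right, y down, z forward; pixel columns grow to the right and rows downward; lengths in m; the calibration is good to about 2 mm. A picture is of the moment at which its call begins. There is no depth.
- manip.sign_off(): hands the job in, once; it reports no verdict.
The state is a dict: "t": time; "q": joint angles; "qd": joint speeds; "tau": joint torques, N m; "tcp_pos": TCP position; "tool_rot": TCP orientation; "force": force on the tool from outside, world axes, zero at the start; "ft_torque": the same for the moment, N m; "finger_gap": opening from 0.0 (shut) to 1.0 (fully open).
Only numpy, scipy, OpenCV 4.12 (cv2) and the standard library are available. Lean on these libraries where they do the work, as an engineer would, in place of code of your own. Each camera call takes 0.05 s, during which the arm holds its last target.

## Working session

There is one attempt and no reset: what is moved stays moved. The work goes in short steps, Python scripts to look and compute and a tool call to move; the robot and the scene stay as the last step left them, time stands still between calls to the robot, and variables do not carry over. Pictures are saved under pics/ and viewed, and the job is handed in when it is done.

Besides the shell and the picture viewer there is one more tool, called after "Request:" by a JSON object that holds its "op" and its "data". servo_tool: Moves the arm, as the interface text tells. Its arguments: {"type":"object","properties":{"increments":{"type":"array","items":{"type":"object","properties":{"hand":{"type":"number"},"travel":{"type":"array","items":{"type":"number"}},"yaw":{"type":"number"}}}},"newtons":{"type":"number"}},"required":["increments"]}

```bash
mkdir -p pics; ls; python3 - <<'E'
from station import manip
import cv2,json,numpy as np
for n in("top","side"):
    s=manip.snapshot(n); cv2.imwrite(f"pics/{n}0.png",s["pixels"])
    print(n,s["fx"],s["fy"],s["cx"],s["cy"],np.round(s["R"],4).tolist(),np.round(s["t"],4).tolist())
print(manip.sense())
E
```

```text
pics
top 619.2592285774855 619.2592285774855 312.70001657562364 243.76882409190063 [[0.0166, -0.9996, -0.0242], [-0.9973, -0.0148, -0.0724], [0.072, 0.0254, -0.9971]] [0.0053, 0.5073, 1.4734]
side 543.0296810766786 543.0296810766786 317.8566274716327 232.5573793647083 [[-0.8811, -0.4726, -0.0189], [-0.219, 0.443, -0.8694], [0.4193, -0.7618, -0.4938]] [0.4657, 0.1939, 1.3041]
{'t': 0.1, 'q': array([-1.36454334e+00,  5.28389127e-01,  1.43376892e+00,  1.44341222e-05,
        1.18138856e+00, -1.78519048e-01]), 'qd': array([ 0.00074287, -0.00270724, -0.00317406,  0.00138495,  0.00071444,
       -0.00155733]), 'tau': array([ 8.97617997e-05, -4.43306136e+01, -1.78586161e+01, -2.33628034e-04,
        3.89330715e-03, -2.84380455e-06]), 'tcp_pos': array([ 0.23447998, -0.57866144,  0.23042335]), 'tool_rot': array([ 9.81550876e-01,  1.91198649e-01, -6.87388308e-06, -9.76977995e-04]), 'force': array([-0.76014028,  0.40196519, -0.26226159]), 'ft_torque': array([ 0.01361282,  0.03962852, -0.00201001]), 'finger_gap': 0.9997100653481484}
```

View pics/top0.png

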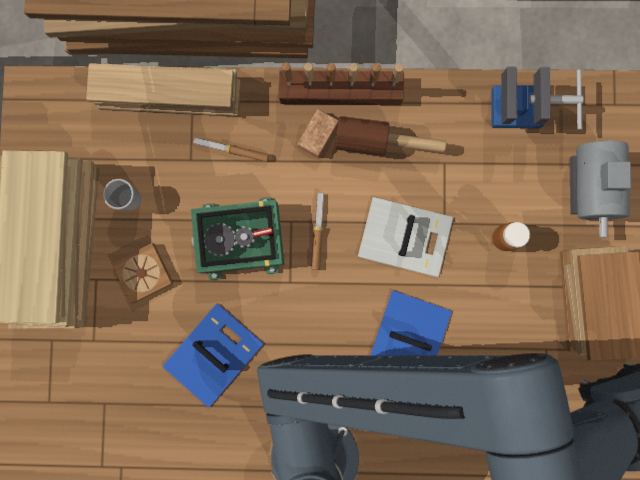

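View pics/side0.png

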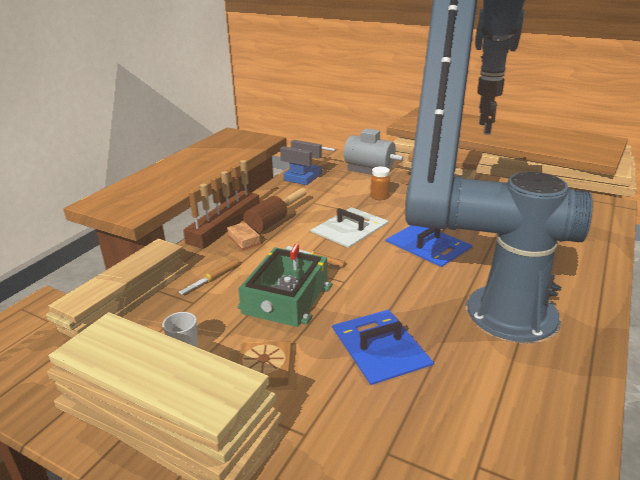

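The top view shows the case at about (238,237), with its red bar near (258,233). The metal cover is at (406,236), with its slot at (432,243). The chisel lies between them, and the blue plates are decoys. I'll enlarge these areas.

```bash
python3 - <<'E'
import cv2
i=cv2.imread("pics/top0.png")
a=i[190:285,180:295]; cv2.imwrite("pics/c1.png",cv2.resize(a,None,fx=6,fy=6,interpolation=cv2.INTER_CUBIC))
a=i[190:285,350:465]; cv2.imwrite("pics/c2.png",cv2.resize(a,None,fx=6,fy=6,interpolation=cv2.INTER_CUBIC))
i=cv2.imread("pics/side0.png")
a=i[235:330,230:345]; cv2.imwrite("pics/c3.png",cv2.resize(a,None,fx=6,fy=6,interpolation=cv2.INTER_CUBIC))
a=i[190:260,300:400]; cv2.imwrite("pics/c4.png",cv2.resize(a,None,fx=7,fy=7,interpolation=cv2.INTER_CUBIC))
E
```

```text
(no output)
```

View pics/c1.png

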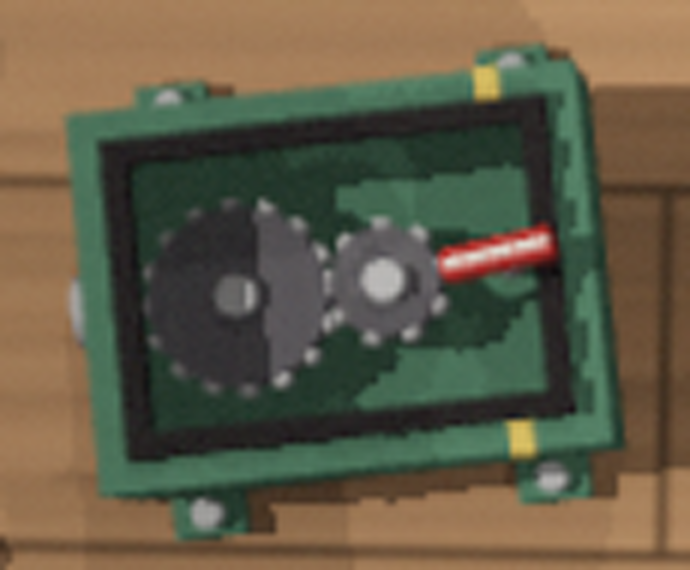

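View pics/c2.png

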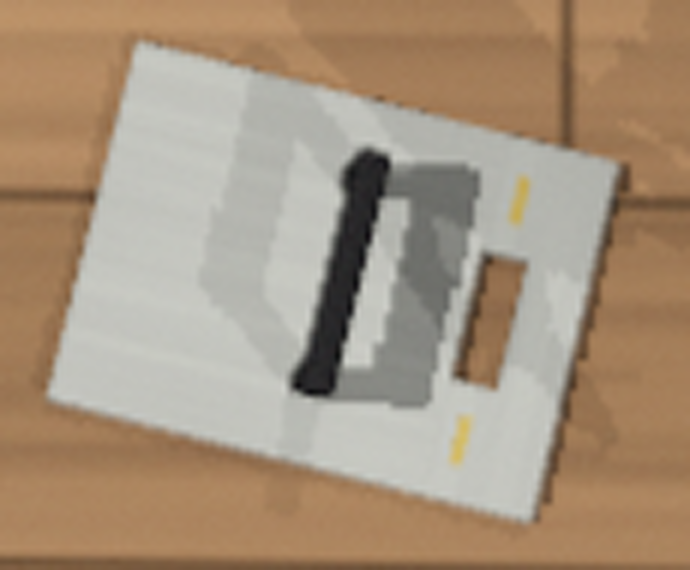

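View pics/c3.png

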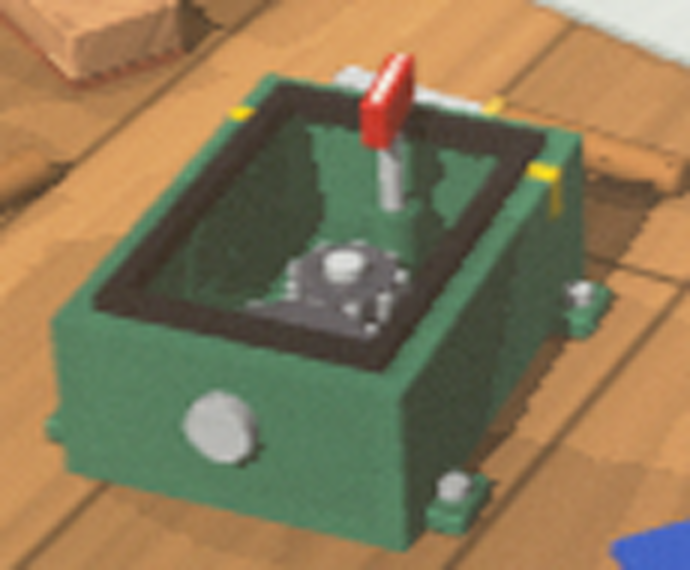

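View pics/c4.png

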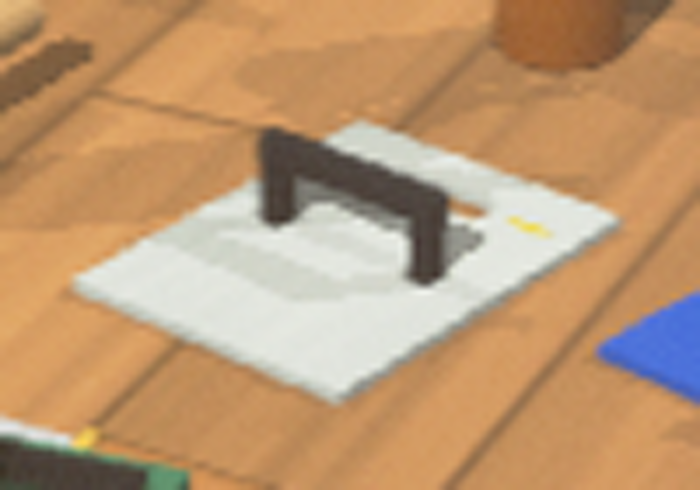

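```bash
cat > h.py <<'E'
import numpy as np, cv2
from scipy.optimize import least_squares
CAM={"top":(619.2592,312.7000,243.7688,[[0.0166,-0.9996,-0.0242],[-0.9973,-0.0148,-0.0724],[0.072,0.0254,-0.9971]],[0.0053,0.5073,1.4734]),
"side":(543.0297,317.8566,232.5574,[[-0.8811,-0.4726,-0.0189],[-0.219,0.443,-0.8694],[0.4193,-0.7618,-0.4938]],[0.4657,0.1939,1.3041])}
def proj(c,X):
    f,cx,cy,R,t=CAM[c]; p=np.atleast_2d(X)@np.array(R).T+np.array(t)
    return np.c_[f*p[:,0]/p[:,2]+cx,f*p[:,1]/p[:,2]+cy]
def crop(U,off,k): return (np.array(U,float)+.5)/k-.5+np.array(off)
def onplane(c,uv,z):
    f,cx,cy,R,t=CAM[c];R=np.array(R);C=-np.linalg.solve(R,t); d=np.linalg.solve(R,[(uv[0]-cx)/f,(uv[1]-cy)/f,1]); return C+d*(z-C[2])/d[2]
def fit(obs,x0):
    # obs list of (cam, localpts, pix)
    def r(p):
        c,s=np.cos(p[2]),np.sin(p[2]); M=np.array([[c,-s,0],[s,c,0],[0,0,1]]); o=[]
        for cam,L,P in obs: o.append(proj(cam,np.array(L)@M.T+[p[0],p[1],0])-P)
        return np.concatenate(o).ravel()
    s=least_squares(r,x0); return s.x,s.fun.reshape(-1,2)
E
python3 - <<'E'
from h import *
np.set_printoptions(precision=4,suppress=True)
q=[[.075,.1],[.075,-.1],[-.075,-.1],[-.075,.1]]
def z(l,h): return [[a,b,h] for a,b in l]
cl=z(q,.075)+z([[.069,-.065],[-.069,-.065]],.075)
ct=crop([[68,115],[578,62],[614,445],[103,495],[487,83],[522,438]],[180,190],6)
cs=crop([[52,320],[270,75],[582,135],[403,383],[240,113],[543,172]],[230,235],6)
cs=cs[[0,1,2,3,4,5]]
for o in([("top",cl,ct),("side",cl,cs)],[("top",cl,ct)],[("side",cl,cs)]):
    p,r=fit(o,[.55,.15,0]);print("case",p,np.degrees(p[2]));print(r.round(1).tolist())
kl=z(q,.006)
kt=crop([[137,42],[622,163],[535,522],[48,400]],[350,190],6)
ks=crop([[75,285],[360,120],[620,222],[338,403]],[300,190],7)
sl=z([[0,-.065]],.006); 
for o in([("top",kl,kt),("side",kl,ks)],[("top",kl,kt)],[("side",kl,ks)]):
    p,r=fit(o,[.55,-.15,0]);print("cover",p,np.degrees(p[2]));print(r.round(1).tolist())
print("handle",onplane("top",crop([368,160],[350,190],6),.049),onplane("top",crop([313,382],[350,190],6),.049))
a=onplane("top",crop([445,262],[180,190],6),.107);b=onplane("top",crop([548,240],[180,190],6),.107)
print("bar",a,b,(a+b)/2,np.linalg.norm(a-b),np.degrees(np.arctan2((b-a)[1],(b-a)[0])))
a=onplane("side",crop([370,112],[230,235],6),.107);b=onplane("side",crop([405,58],[230,235],6),.107)
print("bar",a,b,(a+b)/2,np.linalg.norm(a-b),np.degrees(np.arctan2((b-a)[1],(b-a)[0])))
from scipy.spatial.transform import Rotation as Ro
print(Ro.from_quat([ 9.81550876e-01,  1.91198649e-01, 0,0]).as_matrix())
E
```

```text
case [0.5194 0.1889 0.1217] 6.970289501505231
[[0.3, -0.3], [0.3, -0.7], [0.8, -0.6], [0.3, 0.2], [0.8, -0.0], [0.9, -0.4], [-0.2, 0.9], [-0.4, 0.4], [0.4, 0.5], [-0.4, 3.4], [1.0, 1.0], [-0.1, 0.8]]
case [0.5187 0.1902 0.1176] 6.737942806416808
[[-0.1, -0.2], [-0.1, -0.3], [0.1, -0.1], [-0.4, 0.3], [0.4, 0.3], [0.2, -0.0]]
case [0.5222 0.1842 0.1282] 7.346277398423298
[[0.2, -0.3], [-0.7, -0.6], [0.1, -0.8], [-0.1, 1.8], [0.8, -0.0], [-0.4, -0.5]]
cover [ 0.5295 -0.2108 -0.2344] -13.431189985515513
[[0.4, -0.1], [-0.2, -0.2], [-0.3, 0.0], [0.2, -0.2], [-0.2, 0.2], [-0.1, 0.9], [0.2, 0.1], [0.4, -0.4]]
cover [ 0.5292 -0.2107 -0.2327] -13.331273292935848
[[0.3, 0.1], [-0.3, -0.2], [-0.2, 0.1], [0.2, 0.0]]
cover [ 0.5302 -0.2116 -0.2387] -13.674854262689804
[[-0.3, -0.0], [-0.0, 0.7], [0.1, 0.1], [0.2, -0.6]]
handle [ 0.5734 -0.2181  0.049 ] [ 0.4857 -0.1971  0.049 ]
bar [0.5227 0.1455 0.107 ] [0.5317 0.1066 0.107 ] [0.5272 0.126  0.107 ] 0.03993451853890559 -77.0794488565625
bar [0.5227 0.1475 0.107 ] [0.5316 0.1029 0.107 ] [0.5271 0.1252 0.107 ] 0.0454358026020132 -78.61341433177952
[[ 0.9269  0.3753  0.    ]
 [ 0.3753 -0.9269  0.    ]
 [ 0.      0.     -1.    ]]
```

Request:
{"op": "servo_tool", "data": {"increments": [{"hand":0,"travel":[33.5,-34,0],"yaw":0},{"hand":0,"travel":[33.5,-34,0],"yaw":0},{"hand":0,"travel":[33.5,-34,0],"yaw":0},{"hand":0,"travel":[33.5,-34,0],"yaw":0},{"hand":0,"travel":[33.5,-34,0],"yaw":0},{"hand":0,"travel":[33.5,-34,0],"yaw":0},{"hand":0,"travel":[33.5,-34,0],"yaw":0},{"hand":0,"travel":[33.5,-34,0],"yaw":0},{"hand":0,"travel":[33.5,-34,0],"yaw":0},{"hand":0,"travel":[33.5,-34,0],"yaw":0},{"hand":0,"travel":[33.5,-34,0],"yaw":0},{"hand":0,"travel":[33.5,-34,0],"yaw":0},{"hand":0,"travel":[33.5,-34,0],"yaw":0},{"hand":0,"travel":[33.5,-34,0],"yaw":0},{"hand":0,"travel":[33.5,-34,0],"yaw":0},{"hand":0,"travel":[33,-33,0],"yaw":0}], "newtons": 25}}

```text
t: 1.7
tcp_pos: [0.5273, 0.1272, 0.231]
tool_rot: [0.981, 0.191, -0.0, 0.0]
force: [0.5, -0.2, -0.3]
finger_gap: 0.998
```

Request:
{"op": "servo_tool", "data": {"increments": [{"hand":0.4,"travel":[0,0,0],"yaw":-8},{"hand":0.4,"travel":[0,0,0],"yaw":-8},{"hand":0.4,"travel":[0,0,0],"yaw":-8},{"hand":0.4,"travel":[0,0,0],"yaw":-8},{"hand":0.4,"travel":[0,0,0],"yaw":-8},{"hand":0.4,"travel":[0,0,0],"yaw":-8},{"hand":0.4,"travel":[0,0,0],"yaw":-8},{"hand":0.4,"travel":[0,0,0],"yaw":-8},{"hand":0.4,"travel":[0,0,0],"yaw":-8},{"hand":0.4,"travel":[0,0,0],"yaw":-8},{"hand":0.4,"travel":[0,0,0],"yaw":0},{"hand":0.4,"travel":[0,0,0],"yaw":0}]}}

```text
t: 2.9
tcp_pos: [0.5269, 0.125, 0.231]
tool_rot: [0.63, 0.776, -0.0, -0.0]
force: [0.4, -0.8, -1.2]
finger_gap: 0.598
```

Request:
{"op": "servo_tool", "data": {"increments": [{"hand":0.4,"travel":[0,0,30],"yaw":0},{"hand":0.4,"travel":[0,0,30],"yaw":0},{"hand":0.4,"travel":[0,0,30],"yaw":0},{"hand":0.4,"travel":[0,0,20],"yaw":0},{"hand":0.4,"travel":[0,0,0],"yaw":0},{"hand":0.4,"travel":[0,0,0],"yaw":0}]}}

```text
t: 3.5
tcp_pos: [0.5273, 0.125, 0.1214]
tool_rot: [0.629, 0.777, -0.0, -0.0]
force: [0.9, 0.2, 1.1]
finger_gap: 0.606
```

```bash
cat > look.py <<'E'
import sys,cv2
from station import manip
def look(cam,name,x0,y0,x1,y1,k):
    s=manip.snapshot(cam)["pixels"]; cv2.imwrite(f"pics/{name}_full.png",s)
    cv2.imwrite(f"pics/{name}.png",cv2.resize(s[y0:y1,x0:x1],None,fx=k,fy=k,interpolation=cv2.INTER_CUBIC))
a=sys.argv; look(a[1],a[2],*map(int,a[3:8]))
s=manip.sense(); print(s["t"],s["tcp_pos"].round(4),s["tool_rot"].round(4),s["force"].round(1),s["finger_gap"])
E
python3 look.py side d1 230 190 345 330 5;python3 look.py top d2 180 190 295 285 6
```

```text
3.55 [0.5279 0.1251 0.1221] [6.294e-01 7.771e-01 5.000e-04 6.000e-04] [-0.   0.6 -0. ] 0.6000182596987261
3.6 [0.5282 0.1251 0.1225] [0.6293 0.7772 0.0009 0.001 ] [-0.5  0.6  0.6] 0.5980803624438964
```

View pics/d1.png

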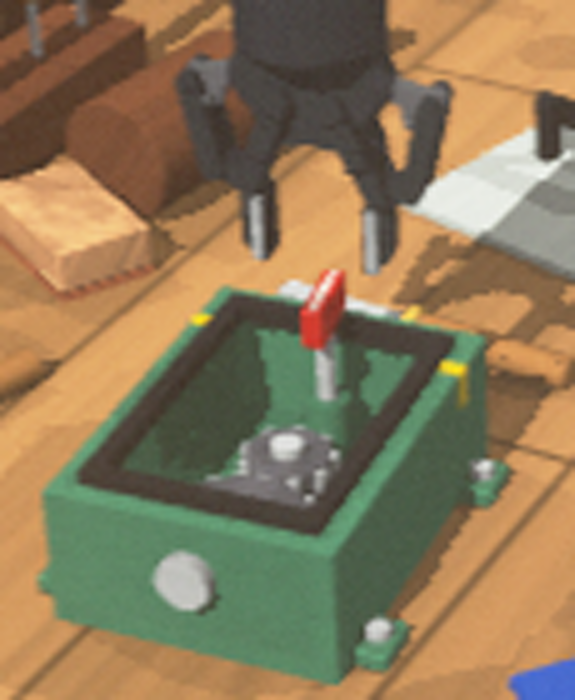

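View pics/d2.png

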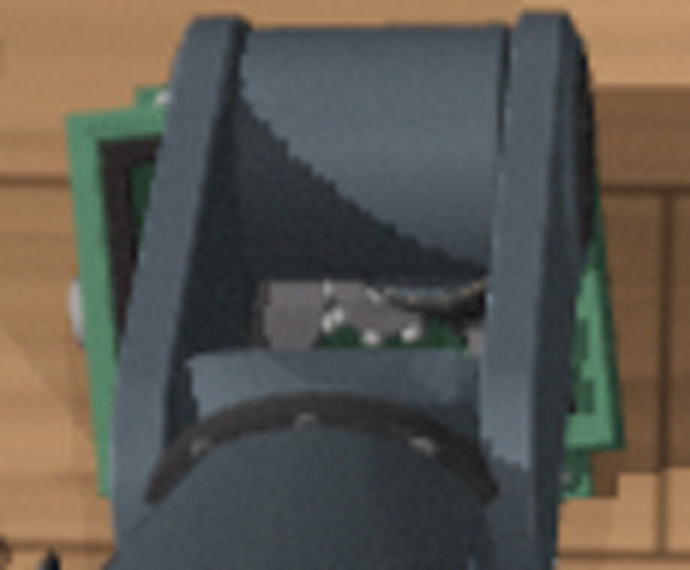

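Request:
{"op": "servo_tool", "data": {"increments": [{"hand":0.4,"travel":[0,0,20],"yaw":0},{"hand":0.4,"travel":[0,0,14],"yaw":0},{"hand":0.4,"travel":[0,0,0],"yaw":0},{"hand":1,"travel":[0,0,0],"yaw":0},{"hand":1,"travel":[0,0,0],"yaw":0},{"hand":1,"travel":[0,0,0],"yaw":0},{"hand":1,"travel":[0,0,0],"yaw":0},{"hand":1,"travel":[0,0,0],"yaw":0},{"hand":1,"travel":[0,0,0],"yaw":0},{"hand":1,"travel":[0,0,0],"yaw":0},{"hand":1,"travel":[0,0,0],"yaw":0}], "newtons": 25}}

```text
t: 4.7
tcp_pos: [0.5272, 0.1251, 0.0885]
tool_rot: [0.629, 0.777, 0.0, 0.0]
force: [-1.9, -0.4, 6.1]
finger_gap: 0.13
```

```bash
python3 look.py side d3 230 190 345 330 5
```

```text
4.75 [0.5272 0.1251 0.0885] [6.291e-01 7.774e-01 2.000e-04 3.000e-04] [-1.6  0.2  6.6] 0.13459826502621758
```

View pics/d3.png

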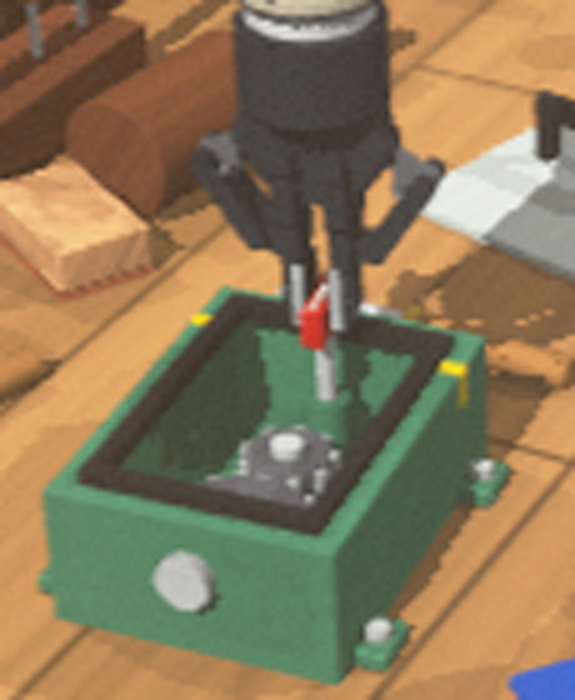

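Request:
{"op": "servo_tool", "data": {"increments": [{"hand":1,"travel":[0,0,0],"yaw":-7.7},{"hand":1,"travel":[0,0,0],"yaw":-7.7},{"hand":1,"travel":[0,0,0],"yaw":-7.7},{"hand":1,"travel":[0,0,0],"yaw":-7.7},{"hand":1,"travel":[0,0,0],"yaw":-7.7},{"hand":1,"travel":[0,0,0],"yaw":-7.7},{"hand":1,"travel":[0,0,0],"yaw":-7.7},{"hand":1,"travel":[0,0,0],"yaw":-7.7},{"hand":1,"travel":[0,0,0],"yaw":-7.7},{"hand":1,"travel":[0,0,0],"yaw":-7.7},{"hand":1,"travel":[0,0,0],"yaw":-7.7},{"hand":1,"travel":[0,0,0],"yaw":0},{"hand":1,"travel":[0,0,0],"yaw":0}]}}

```text
t: 6.05
tcp_pos: [0.5275, 0.1254, 0.0885]
tool_rot: [-0.059, 0.998, 0.0, 0.001]
force: [-1.7, 1.2, 6.1]
finger_gap: 0.131
```

```bash
python3 look.py side d4 230 190 345 330 5
```

```text
6.1 [0.5275 0.1254 0.0885] [-5.900e-02  9.983e-01  1.000e-04  7.000e-04] [-1.6  0.7  5.2] 0.1317275852715502
```

View pics/d4.png

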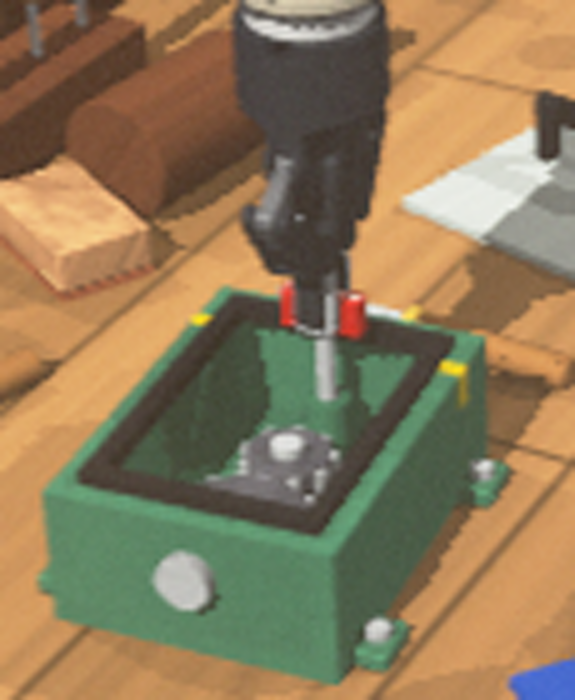

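Request:
{"op": "servo_tool", "data": {"increments": [{"hand":0.4,"travel":[0,0,0],"yaw":0},{"hand":0.4,"travel":[0,0,0],"yaw":0},{"hand":0.4,"travel":[0,0,0],"yaw":0},{"hand":0.4,"travel":[0,0,0],"yaw":0},{"hand":0.4,"travel":[0,0,-20],"yaw":0},{"hand":0.4,"travel":[0,0,-40],"yaw":0},{"hand":0.4,"travel":[0,0,-40],"yaw":0},{"hand":0.4,"travel":[4.7,-41.7,-10],"yaw":0},{"hand":0.4,"travel":[4.7,-41.7,0],"yaw":0},{"hand":0.4,"travel":[4.7,-41.7,0],"yaw":0},{"hand":0.4,"travel":[4.7,-41.7,0],"yaw":0},{"hand":0.4,"travel":[4.7,-41.7,0],"yaw":0},{"hand":0.4,"travel":[4.7,-41.7,0],"yaw":0},{"hand":0.4,"travel":[4.7,-41.7,0],"yaw":0},{"hand":0.4,"travel":[4.7,-41.7,0],"yaw":0},{"hand":0.4,"travel":[0,0,0],"yaw":6.8},{"hand":0.4,"travel":[0,0,0],"yaw":6.8},{"hand":0.4,"travel":[0,0,0],"yaw":6.6},{"hand":0.4,"travel":[0,0,0],"yaw":0}]}}

```text
t: 8.0
tcp_pos: [0.5287, -0.2109, 0.197]
tool_rot: [0.117, 0.993, 0.0, -0.0]
force: [-0.4, 0.3, -0.6]
finger_gap: 0.596
```

```bash
python3 look.py top e1 180 190 295 285 6; python3 look.py side e2 230 235 345 330 6
python3 -c "
import cv2;i=cv2.imread('pics/e2_full.png');cv2.imwrite('pics/e3.png',cv2.resize(i[100:260,300:420],None,fx=4,fy=4,interpolation=2))"
```

```text
8.05 [ 0.5288 -0.2107  0.1971] [ 1.161e-01  9.932e-01  1.000e-04 -2.000e-04] [ 0.   0.5 -0.5] 0.5990947527601113
8.1 [ 0.5289 -0.2106  0.1972] [ 1.160e-01  9.933e-01  1.000e-04 -2.000e-04] [-0.5  0.1 -0. ] 0.5994527815219826
```

View pics/e1.png

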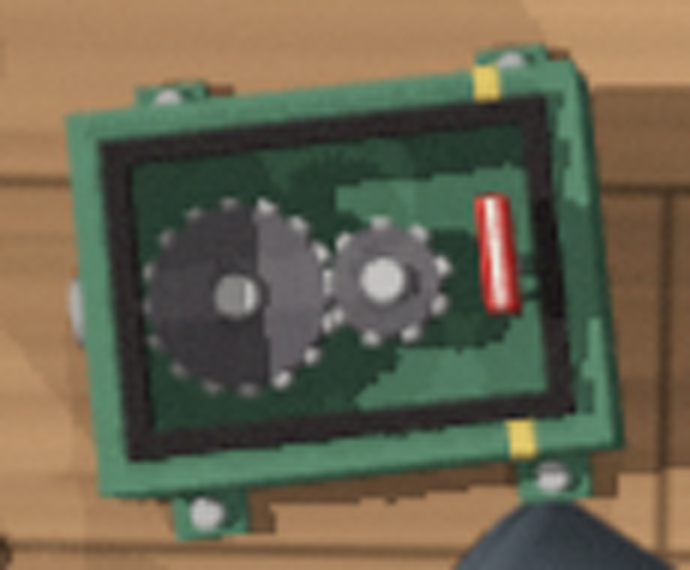

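View pics/e2.png

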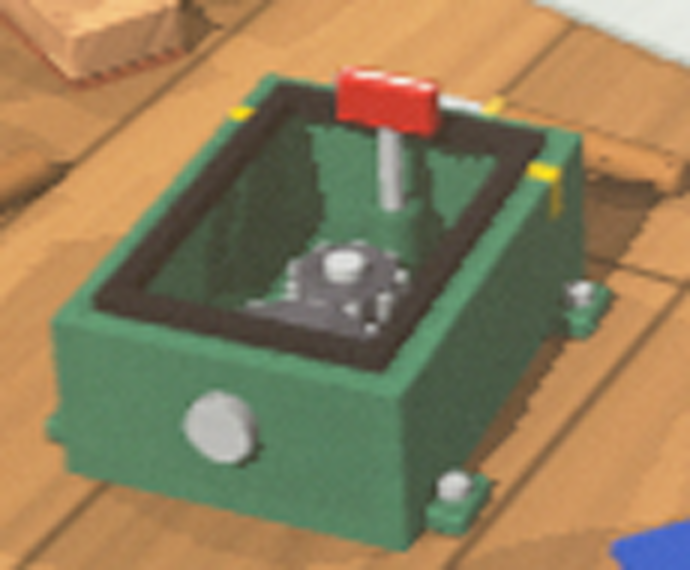

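View pics/e3.png

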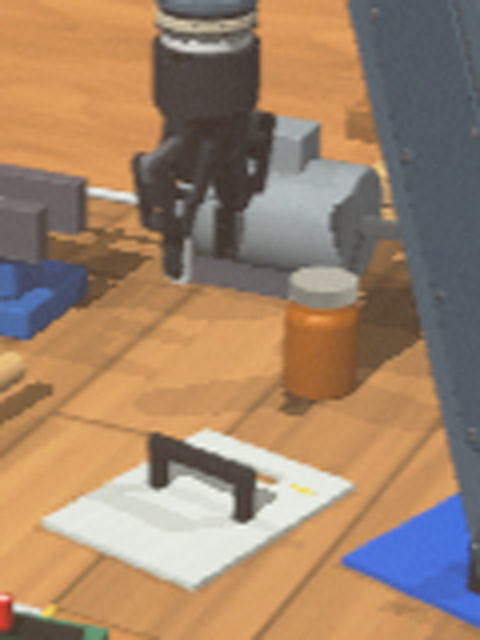

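```bash
python3 - <<'E'
from h import *
np.set_printoptions(precision=4,suppress=True)
def z(l,h): return [[a,b,h] for a,b in l]
L=z([[.075,.1],[.075,-.1],[-.075,-.1],[-.075,.1],[.069,-.065],[-.069,-.065]],.075)
ct=crop([[68,115],[578,62],[614,445],[103,495],[487,83],[522,438]],[180,190],6)
cs=crop([[52,320],[270,75],[582,135],[403,400],[240,113],[543,172]],[230,235],6)
# bar top corners mean / ends
p,r=fit([("top",L,ct),("side",L,cs)],[.52,.19,.12]);print("case",p,np.degrees(p[2]));print(r.round(1).tolist())
print("fast pred",p[0]+.065*np.sin(p[2]),p[1]-.065*np.cos(p[2]))
a=onplane("top",crop([490,197],[180,190],6),.107);b=onplane("top",crop([503,310],[180,190],6),.107);print("bar",(a+b)/2,np.linalg.norm(a-b),np.degrees(np.arctan2(*(a-b)[[1,0]])))
a=onplane("side",crop([345,70],[230,235],6),.107);b=onplane("side",crop([436,84],[230,235],6),.107);print("bar",(a+b)/2,np.linalg.norm(a-b),np.degrees(np.arctan2(*(a-b)[[1,0]])))
a=onplane("top",crop([487,83],[180,190],6),.075);b=onplane("top",crop([522,438],[180,190],6),.075);print("marks",(a+b)/2,np.linalg.norm(a-b),np.degrees(np.arctan2(*(a-b)[[1,0]])))
E
```

```text
case [0.5191 0.1894 0.1207] 6.91632812603208
[[0.2, -0.3], [0.1, -0.5], [0.6, -0.5], [0.1, 0.3], [0.6, 0.1], [0.6, -0.3], [-0.2, 1.0], [-0.4, 0.5], [0.4, 0.6], [-0.4, 0.7], [1.0, 1.1], [-0.1, 1.0]]
fast pred 0.5269436962517499 0.12483544561702013
bar [0.5263 0.126  0.107 ] 0.04331019449474403 7.834465350221206
bar [0.5293 0.1193 0.107 ] 0.04110913100720245 10.223854662849615
marks [0.5267 0.1263 0.075 ] 0.13887012444315408 6.897319348371657
```

Request:
{"op": "servo_tool", "data": {"increments": [{"hand":0.4,"travel":[0,0,40],"yaw":0},{"hand":0.4,"travel":[0,0,40],"yaw":0},{"hand":0.4,"travel":[0,0,27],"yaw":0},{"hand":0.4,"travel":[0,0,0],"yaw":0},{"hand":0.4,"travel":[0,0,0],"yaw":0}]}}

```text
t: 8.6
tcp_pos: [0.5292, -0.2106, 0.0904]
tool_rot: [0.116, 0.993, 0.0, -0.0]
force: [-0.3, 0.4, 0.8]
finger_gap: 0.599
```

```bash
python3 look.py side f1 300 160 410 260 6
```

```text
8.65 [ 0.5299 -0.2111  0.0914] [ 1.166e-01  9.932e-01 -5.000e-04  9.000e-04] [-0.2 -0.1  0.4] 0.5954323937500428
```

View pics/f1.png

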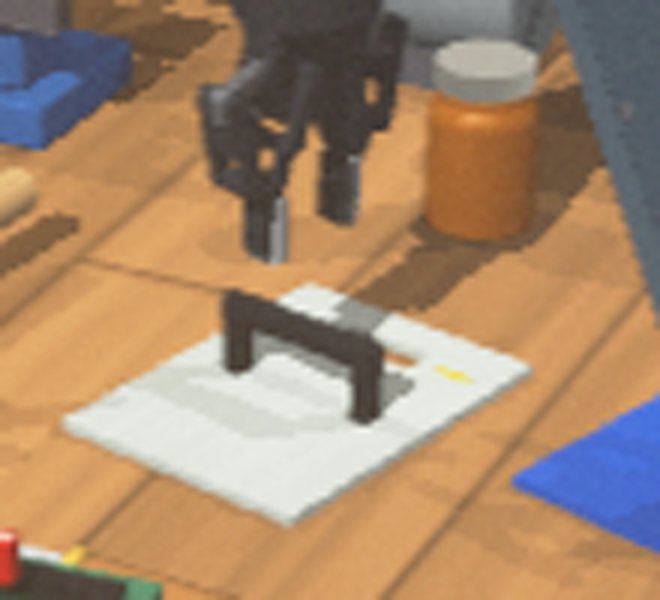

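Fingers straddle the handle's middle. I'll descend and grip.

Request:
{"op": "servo_tool", "data": {"increments": [{"hand":0.4,"travel":[0,0,30],"yaw":0},{"hand":0.4,"travel":[0,0,25],"yaw":0},{"hand":0.4,"travel":[0,0,12],"yaw":0},{"hand":0.4,"travel":[0,0,0],"yaw":0},{"hand":0.4,"travel":[0,0,0],"yaw":0},{"hand":1,"travel":[0,0,0],"yaw":0},{"hand":1,"travel":[0,0,0],"yaw":0},{"hand":1,"travel":[0,0,0],"yaw":0},{"hand":1,"travel":[0,0,0],"yaw":0},{"hand":1,"travel":[0,0,0],"yaw":0},{"hand":1,"travel":[0,0,0],"yaw":0},{"hand":1,"travel":[0,0,0],"yaw":0},{"hand":1,"travel":[0,0,0],"yaw":0},{"hand":1,"travel":[0,0,0],"yaw":0}], "newtons": 80}}

```text
t: 10.05
tcp_pos: [0.5296, -0.2111, 0.0246]
tool_rot: [0.117, 0.993, -0.0, 0.001]
force: [-0.6, 0.3, 5.3]
finger_gap: 0.143
```

```bash
python3 look.py side g1 300 160 410 260 6
```

```text
10.1 [ 0.5296 -0.2111  0.0245] [ 1.171e-01  9.931e-01 -5.000e-04  9.000e-04] [-0.5  0.1  5.6] 0.1469497960895996
```

View pics/g1.png

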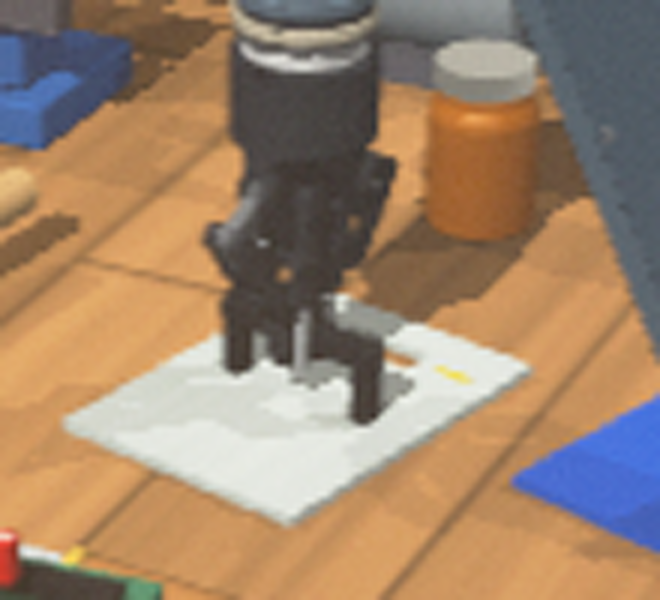

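Request:
{"op": "servo_tool", "data": {"increments": [{"hand":1,"travel":[0,0,-8],"yaw":0},{"hand":1,"travel":[0,0,-16],"yaw":0},{"hand":1,"travel":[0,0,-25],"yaw":0},{"hand":1,"travel":[0,0,-30],"yaw":0},{"hand":1,"travel":[0,0,-30],"yaw":0},{"hand":1,"travel":[0,0,-30],"yaw":0},{"hand":1,"travel":[0,0,-20],"yaw":0},{"hand":1,"travel":[0,0,-8],"yaw":0},{"hand":1,"travel":[0,0,0],"yaw":0},{"hand":1,"travel":[0,0,0],"yaw":0}]}}

```text
t: 11.1
tcp_pos: [0.528, -0.2101, 0.1892]
tool_rot: [0.117, 0.993, 0.001, -0.001]
force: [0.3, 0.3, -3.3]
finger_gap: 0.147
```

```bash
python3 look.py side g2 260 60 420 200 4
```

```text
11.15 [ 0.5279 -0.21    0.1888] [ 1.171e-01  9.931e-01  8.000e-04 -1.600e-03] [-0.4  0.3 -4.6] 0.14651988443950936
```

View pics/g2.png

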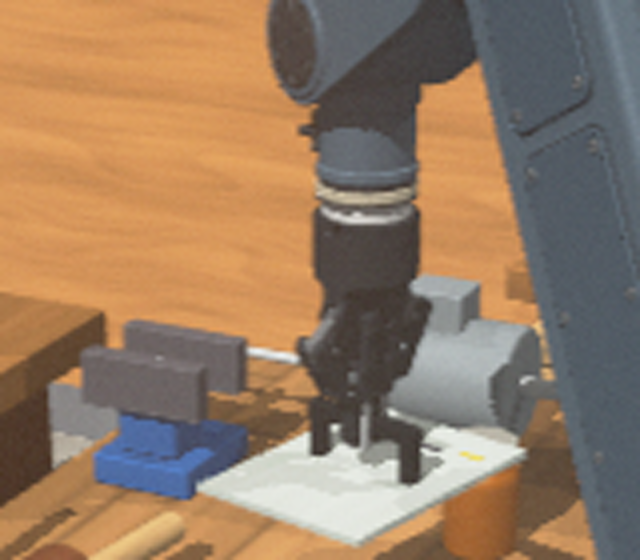

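Request:
{"op": "servo_tool", "data": {"increments": [{"hand":1,"travel":[3,11.5,0],"yaw":0},{"hand":1,"travel":[6,23,0],"yaw":-2},{"hand":1,"travel":[9,31.2,0],"yaw":-2},{"hand":1,"travel":[9.4,30.7,0],"yaw":-2},{"hand":1,"travel":[10.5,30.4,0],"yaw":-2},{"hand":1,"travel":[11.5,30,0],"yaw":-2},{"hand":1,"travel":[12.5,29.5,0],"yaw":-2},{"hand":1,"travel":[13.5,29,0],"yaw":-2},{"hand":1,"travel":[14.6,28.5,0],"yaw":-2},{"hand":1,"travel":[15.6,28,0],"yaw":-2},{"hand":1,"travel":[16.5,27.4,0],"yaw":-2},{"hand":1,"travel":[17.5,27,0],"yaw":0},{"hand":1,"travel":[17,25,0],"yaw":0},{"hand":1,"travel":[9,15,0],"yaw":0},{"hand":1,"travel":[4,7,0],"yaw":0},{"hand":1,"travel":[0,0,0],"yaw":0},{"hand":1,"travel":[0,0,0],"yaw":0},{"hand":1,"travel":[0,0,0],"yaw":0}]}}

```text
t: 12.95
tcp_pos: [0.378, 0.1604, 0.1903]
tool_rot: [-0.057, 0.998, -0.0, 0.0]
force: [0.0, -0.4, -4.4]
finger_gap: 0.146
```

```bash
python3 look.py side g3 200 130 360 330 3;python3 look.py top g4 160 170 310 290 5
```

```text
13.0 [0.3779 0.1604 0.1903] [-5.650e-02  9.984e-01 -1.000e-04  3.000e-04] [ 0.6 -0.9 -3.7] 0.13951542106064818
13.05 [0.3777 0.1604 0.1903] [-5.640e-02  9.984e-01 -0.000e+00  2.000e-04] [-0.5 -0.3 -3.6] 0.14244066088919988
```

View pics/g3.png

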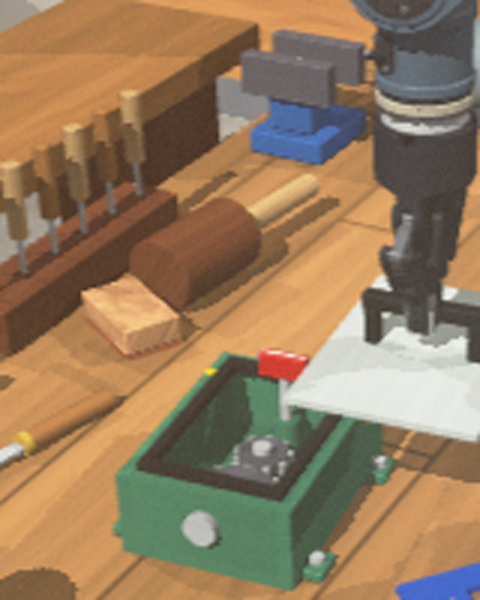

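View pics/g4.png

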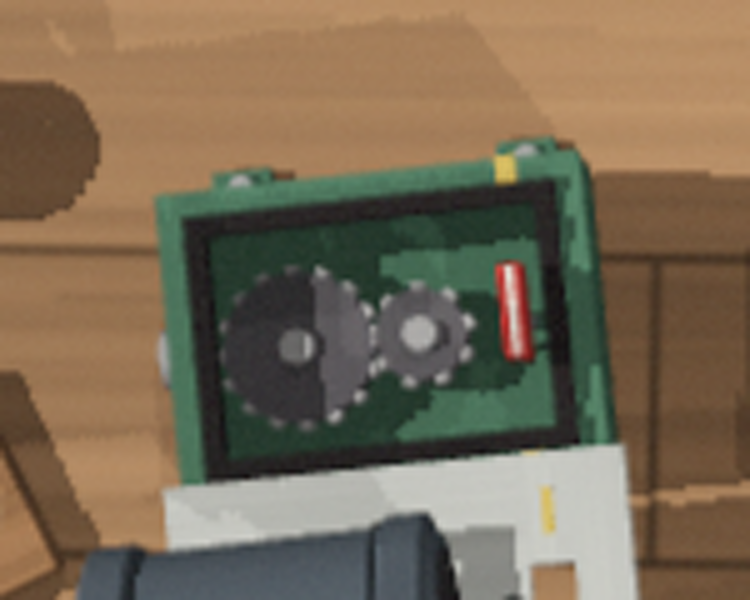

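Request:
{"op": "servo_tool", "data": {"increments": [{"hand":1,"travel":[-12,1,0],"yaw":-0.4},{"hand":1,"travel":[-24,2,0],"yaw":0},{"hand":1,"travel":[-30,3,0],"yaw":0},{"hand":1,"travel":[-30,3,0],"yaw":0},{"hand":1,"travel":[-26,2.5,0],"yaw":0},{"hand":1,"travel":[-15,1.5,0],"yaw":0},{"hand":1,"travel":[-6.5,0.5,0],"yaw":0},{"hand":1,"travel":[0,0,0],"yaw":0},{"hand":1,"travel":[0,0,0],"yaw":0},{"hand":1,"travel":[0,0,0],"yaw":0}]}}

```text
t: 14.05
tcp_pos: [0.5165, 0.1914, 0.1901]
tool_rot: [-0.061, 0.998, -0.0, -0.001]
force: [0.3, 0.2, -4.0]
finger_gap: 0.148
```

```bash
python3 look.py side g5 220 170 360 330 4;python3 look.py top g6 160 170 310 290 5
```

```text
14.1 [0.5167 0.1914 0.1903] [-6.060e-02  9.982e-01 -1.000e-04 -6.000e-04] [-0.4  0.5 -3.3] 0.15336795872916512
14.15 [0.5169 0.1915 0.1904] [-6.060e-02  9.982e-01 -0.000e+00 -4.000e-04] [-0.2 -0.7 -2.9] 0.14663394899307516
```

View pics/g5.png

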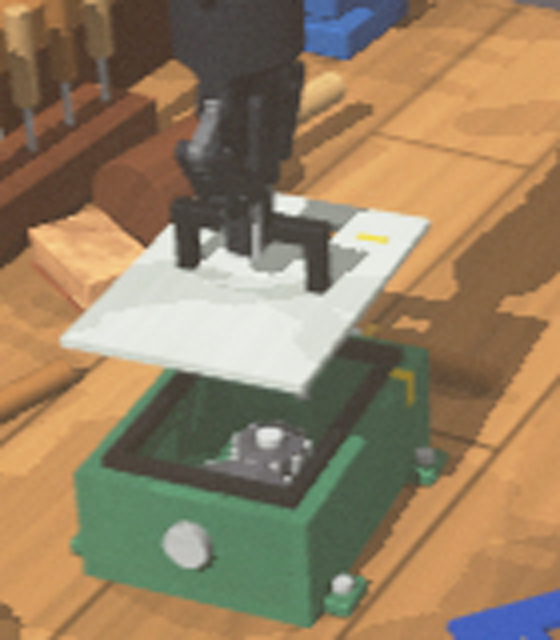

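View pics/g6.png

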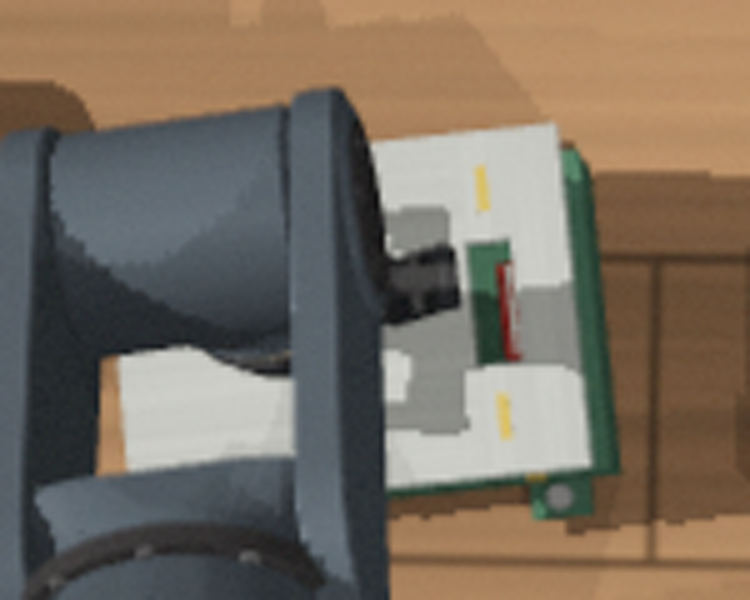

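```bash
python3 - <<'E'
from h import *
np.set_printoptions(precision=4,suppress=True)
h=.1904-.0245+.006
L=[[.075,-.1,h],[-.075,-.1,h],[0,-.065,h]]
P=crop([[556,122],[593,468],[496,304]],[160,170],5)
L2=[[.075,.1,h],[-.075,-.1,h],[-.075,.1,h]]
P2=crop([[62,342],[430,218],[305,388]],[220,170],4)
for o in ([("top",L,P),("side",L2,P2)],[("top",L,P)],[("side",L2,P2)]):
    p,r=fit(o,[.52,.19,.12]);print(p,np.degrees(p[2]));print(r.round(1).tolist())
E
```

```text
[0.5155 0.1914 0.1292] 7.405433569063207
[[0.2, 0.3], [0.3, -0.5], [-0.1, -0.2], [-0.0, -0.1], [0.2, 1.0], [0.2, 0.4]]
[0.5153 0.1917 0.1278] 7.324694779923089
[[0.1, 0.4], [0.1, -0.3], [-0.2, -0.1]]
[0.5168 0.1901 0.1347] 7.717314838788089
[[-0.0, -0.3], [-0.2, 0.6], [0.2, -0.1]]
```

Request:
{"op": "servo_tool", "data": {"increments": [{"hand":1,"travel":[-2.6,-1.8,0],"yaw":0.3},{"hand":1,"travel":[0,0,10],"yaw":0},{"hand":1,"travel":[0,0,15],"yaw":0},{"hand":1,"travel":[0,0,10],"yaw":0},{"hand":1,"travel":[0,0,5],"yaw":0},{"hand":1,"travel":[0,0,0],"yaw":0},{"hand":1,"travel":[0,0,0],"yaw":0}]}}

```text
t: 14.85
tcp_pos: [0.5208, 0.1902, 0.1504]
tool_rot: [-0.058, 0.998, 0.0, 0.0]
force: [-0.7, -0.5, -2.8]
finger_gap: 0.146
```

```bash
python3 look.py side g7 220 170 360 330 4;python3 look.py top g8 160 170 310 290 5
```

```text
14.9 [0.521  0.1902 0.1507] [-5.800e-02  9.983e-01  1.000e-04  5.000e-04] [ 0.2 -0.5 -3.2] 0.14343350022240717
14.95 [0.5211 0.1902 0.1508] [-5.800e-02  9.983e-01  1.000e-04  6.000e-04] [-0.3  1.3 -4.1] 0.14345913896081866
```

View pics/g7.png

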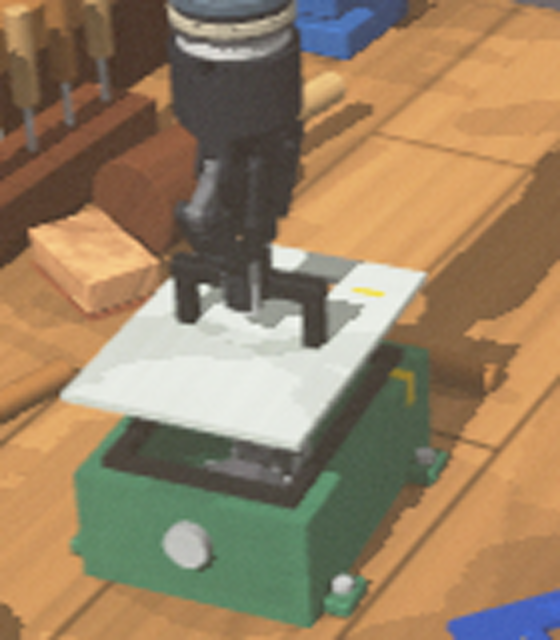

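View pics/g8.png

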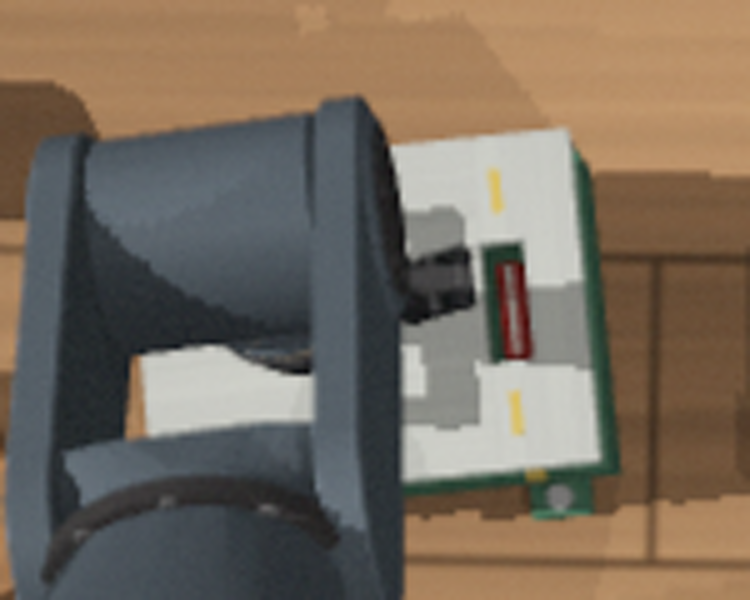

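```bash
python3 - <<'E'
from h import *
np.set_printoptions(precision=4,suppress=True)
h=.1508-.0245+.006
L=[[.075,-.1,h],[-.075,-.1,h],[0,-.065,h]]
P=crop([[569,128],[604,468],[508,302]],[160,170],5)
L2=[[.075,.1,h],[-.075,-.1,h],[-.075,.1,h]]
P2=crop([[62,397],[427,271],[303,448]],[220,170],4)
for o in ([("top",L,P),("side",L2,P2)],[("top",L,P)],[("side",L2,P2)]):
    p,r=fit(o,[.52,.19,.12]);print(p,np.degrees(p[2]));print(r.round(1).tolist())
from station import manip
print(manip.sense()["tcp_pos"])
E
```

```text
[0.5192 0.1902 0.123 ] 7.046602534470857
[[0.1, 0.3], [-0.1, -1.1], [0.1, 0.4], [0.4, -0.0], [0.2, 1.1], [-0.2, -0.3]]
[0.5192 0.1902 0.1197] 6.856282392484146
[[0.2, 0.5], [-0.2, -1.0], [0.1, 0.5]]
[0.5201 0.1899 0.1301] 7.454954218006027
[[0.4, -0.0], [-0.3, 0.9], [-0.1, -0.6]]
[0.5211 0.1902 0.1508]
```

Request:
{"op": "servo_tool", "data": {"increments": [{"hand":1,"travel":[0,0,7],"yaw":0},{"hand":1,"travel":[0,0,10],"yaw":0},{"hand":1,"travel":[0,0,10],"yaw":0},{"hand":1,"travel":[0,0,8],"yaw":0},{"hand":1,"travel":[0,0,3],"yaw":0},{"hand":1,"travel":[0,0,0],"yaw":0},{"hand":1,"travel":[0,0,0],"yaw":0}]}}

```text
t: 15.65
tcp_pos: [0.5208, 0.1901, 0.1123]
tool_rot: [-0.058, 0.998, 0.0, 0.0]
force: [-0.6, -0.0, -3.4]
finger_gap: 0.151
```

```bash
python3 look.py side g9 220 190 360 330 4;python3 look.py top g10 160 170 310 290 5
```

```text
15.7 [0.5209 0.1902 0.1125] [-5.800e-02  9.983e-01  0.000e+00  3.000e-04] [ 0.   0.  -3.8] 0.14554350082571665
15.75 [0.5209 0.1902 0.1126] [-5.800e-02  9.983e-01  1.000e-04  4.000e-04] [ 0.2 -0.4 -3.7] 0.1470103543375824
```

View pics/g9.png

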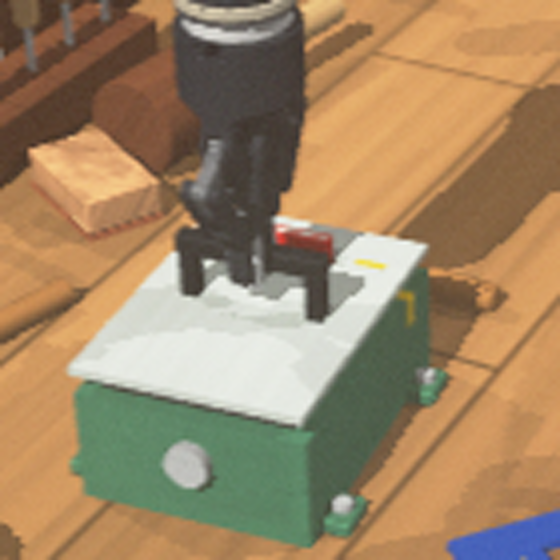

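View pics/g10.png

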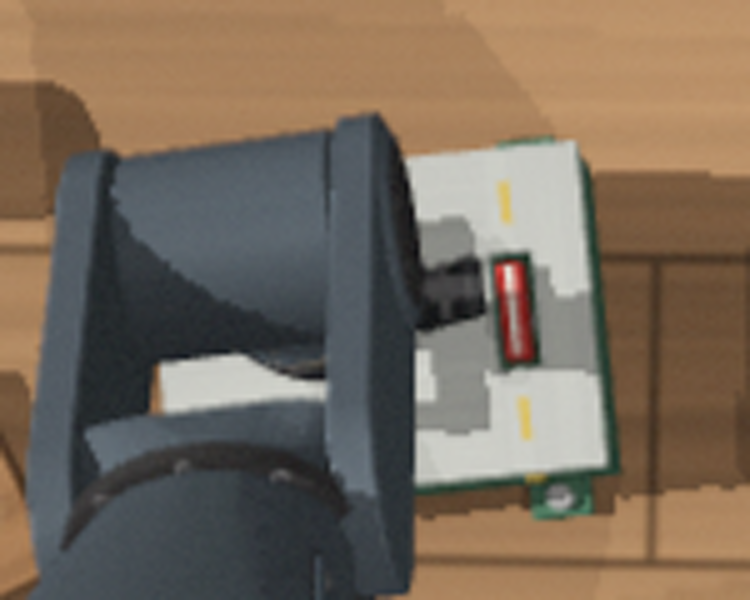

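Request:
{"op": "servo_tool", "data": {"increments": [{"hand":1,"travel":[0,0,4],"yaw":0},{"hand":1,"travel":[0,0,3],"yaw":0},{"hand":1,"travel":[0,0,3],"yaw":0},{"hand":1,"travel":[0,0,2],"yaw":0},{"hand":1,"travel":[0,0,0],"yaw":0},{"hand":1,"travel":[0,0,0],"yaw":0}], "newtons": 100}}

```text
t: 16.35
tcp_pos: [0.5207, 0.1902, 0.1011]
tool_rot: [-0.058, 0.998, 0.0, 0.0]
force: [-1.6, -1.2, 5.2]
finger_gap: 0.143
```

Request:
{"op": "servo_tool", "data": {"increments": [{"hand":1,"travel":[0,0,1],"yaw":0},{"hand":1,"travel":[0,0,0],"yaw":0},{"hand":1,"travel":[0,0,0],"yaw":0}]}}

```text
t: 16.65
tcp_pos: [0.5208, 0.1902, 0.1002]
tool_rot: [-0.058, 0.998, 0.0, 0.0]
force: [-1.9, -0.4, 6.8]
finger_gap: 0.14
```

Request:
{"op": "servo_tool", "data": {"increments": [{"hand":1,"travel":[0,0,1],"yaw":0},{"hand":1,"travel":[0,0,0],"yaw":0},{"hand":1,"travel":[0,0,0],"yaw":0}]}}

```text
t: 16.95
tcp_pos: [0.5208, 0.1902, 0.0996]
tool_rot: [-0.058, 0.998, 0.0, 0.001]
force: [-3.2, -1.2, 9.3]
finger_gap: 0.137
```

Request:
{"op": "servo_tool", "data": {"increments": [{"hand":1,"travel":[0,0,1],"yaw":0},{"hand":1,"travel":[0,0,0],"yaw":0},{"hand":1,"travel":[0,0,0],"yaw":0}]}}

```text
t: 17.25
tcp_pos: [0.5207, 0.1902, 0.0996]
tool_rot: [-0.058, 0.998, -0.0, 0.001]
force: [-4.4, -0.8, 15.2]
finger_gap: 0.14
```

Request:
{"op": "servo_tool", "data": {"increments": [{"hand":1,"travel":[0,0,1],"yaw":0},{"hand":1,"travel":[0,0,0],"yaw":0},{"hand":1,"travel":[0,0,0],"yaw":0}]}}

```text
t: 17.55
tcp_pos: [0.5208, 0.1902, 0.0995]
tool_rot: [-0.058, 0.998, -0.0, 0.001]
force: [-5.5, -1.5, 22.6]
finger_gap: 0.141
```

```bash
python3 look.py side k1 225 200 345 335 5;python3 look.py top k2 160 170 310 290 5
```

```text
17.6 [0.5208 0.1902 0.0996] [-5.810e-02  9.983e-01 -0.000e+00  9.000e-04] [-6.6 -1.3 21.5] 0.1405932401739557
17.65 [0.5208 0.1902 0.0996] [-5.820e-02  9.983e-01 -0.000e+00  9.000e-04] [-6.  -1.2 21.1] 0.1429282528999957
```

View pics/k1.png

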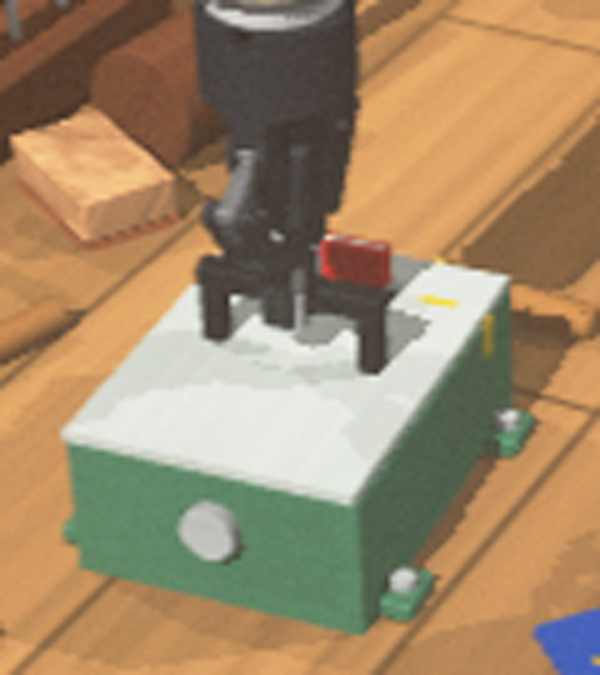

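View pics/k2.png

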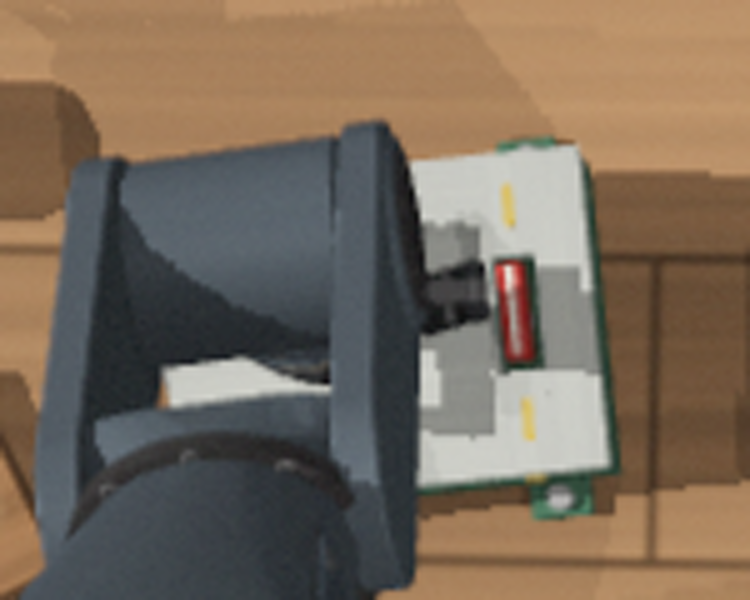

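View pics/k2_full.png

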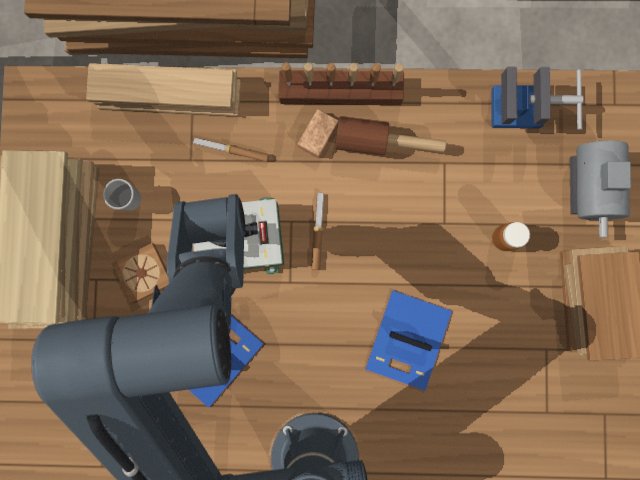

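```bash
python3 - <<'E'
import cv2
i=cv2.imread('pics/k1_full.png')
def c(n,im,x,y,w,h,k): cv2.imwrite(n,cv2.resize(im[y:y+h,x:x+w],None,fx=k,fy=k,interpolation=cv2.INTER_CUBIC))
c('pics/m1.png',i,230,275,80,60,9)
j=cv2.imread('pics/k2_full.png'); c('pics/m2.png',j,240,190,55,90,8)
j=cv2.imread('pics/top0.png'); c('pics/m3.png',j,240,190,55,90,8)
E
```

```text
(no output)
```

View pics/m1.png

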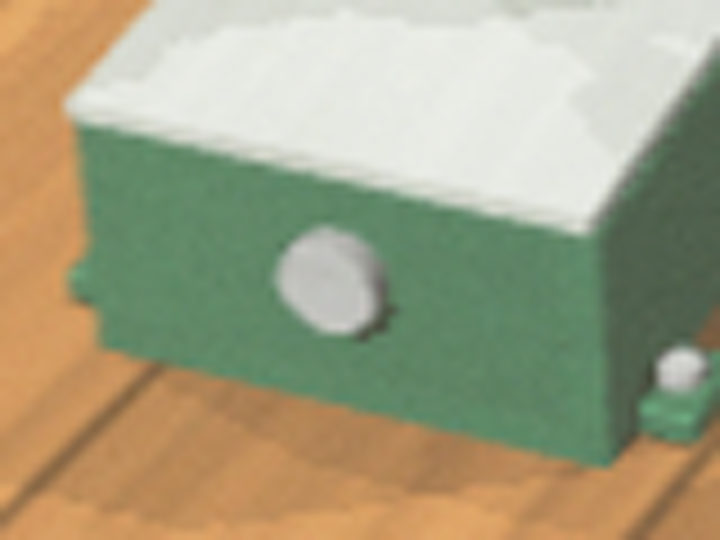

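View pics/m2.png

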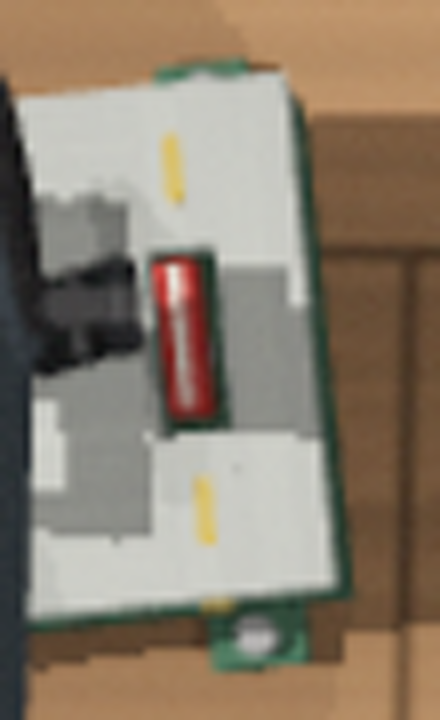

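View pics/m3.png

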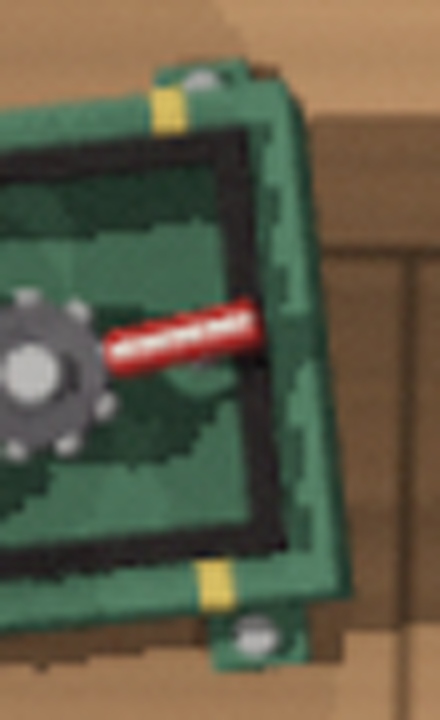

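The cover is seated, but both views put it about 1.5 mm off in +x. I'll raise it just clear of the seal, shift it, and press again.

Request:
{"op": "servo_tool", "data": {"increments": [{"hand":1,"travel":[0,0,-5],"yaw":0},{"hand":1,"travel":[0,0,-7],"yaw":0},{"hand":1,"travel":[0,0,0],"yaw":0},{"hand":1,"travel":[1.6,-0.6,0],"yaw":0},{"hand":1,"travel":[0,0,0],"yaw":0},{"hand":1,"travel":[0,0,0],"yaw":0},{"hand":1,"travel":[0,0,4],"yaw":0},{"hand":1,"travel":[0,0,3],"yaw":0},{"hand":1,"travel":[0,0,2],"yaw":0},{"hand":1,"travel":[0,0,2],"yaw":0},{"hand":1,"travel":[0,0,1],"yaw":0},{"hand":1,"travel":[0,0,0],"yaw":0},{"hand":1,"travel":[0,0,0],"yaw":0},{"hand":1,"travel":[0,0,0],"yaw":0}]}}

```text
t: 19.05
tcp_pos: [0.5192, 0.1894, 0.0996]
tool_rot: [-0.058, 0.998, -0.0, 0.001]
force: [-6.4, -2.1, 22.1]
finger_gap: 0.136
```

```bash
python3 look.py side n1 230 275 310 335 9;python3 look.py top n2 240 190 295 280 8
```

```text
19.1 [0.5192 0.1894 0.0995] [-5.820e-02  9.983e-01 -1.000e-04  8.000e-04] [-7.1 -1.4 22. ] 0.14492780878925396
19.15 [0.5192 0.1894 0.0995] [-5.820e-02  9.983e-01 -1.000e-04  8.000e-04] [-6.6 -1.6 22.1] 0.14288686245728627
```

View pics/n1.png

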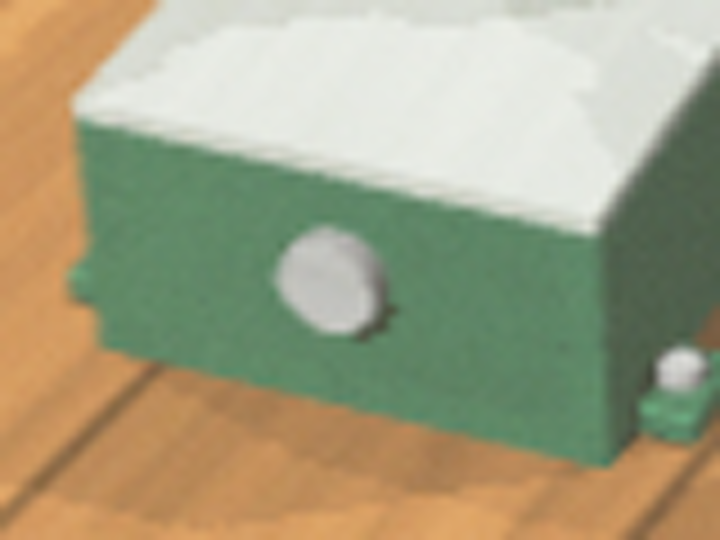

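View pics/n2.png

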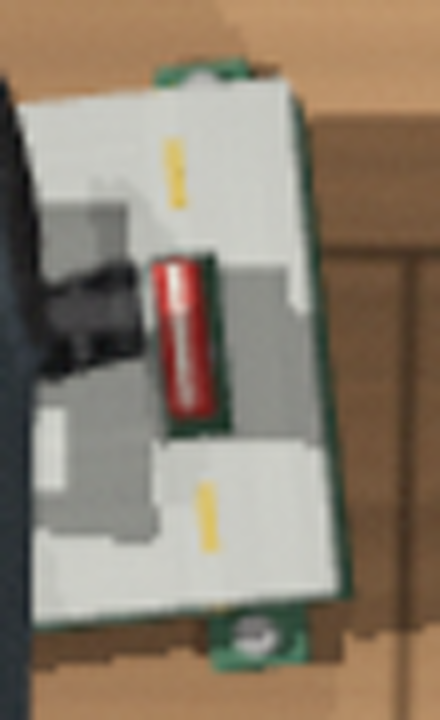

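The cover's edges are now flush with the case in both views, the bar stands inside the slot, and the press is steady at about 22 N. I'll hand it in.

```bash
python3 -c "
from station import manip
print(manip.sign_off())"
```

```text
the job is handed in; nothing more can be done
None
```

The cover is on the gear case and pressed down fully against the seal. I handed the job in at about 19 s with the gripper still holding it down; the hand-in reported no verdict.

- **Fastener:** I turned it about 85° counter-clockwise. The tool ended at 6.8° and the top picture puts the bar at 7.8°, against 6.9° for the yellow marks. The side picture gave 10.2° from a cruder reading that also missed the bar's position by several mm, so I did not rely on it.
- **Cover fit:** I carried the cover by its handle and lowered it with the bar through the slot. The first press was about 1.5 mm off in x, so I raised it just clear of the seal, shifted it and pressed again.
- **Last checks:** Its height matches sitting on the rim: the TCP is at 99.5 mm, exactly as expected. The push is steady at about 22 N, well above the 7 N or so the seal needs. The edges look flush with the case on the sides I could see. The arm hid part of the cover from above, so I could not check the rim all round by eye.
- **Other things:** In my last full top view, taken before that final shift, everything in view was where it started; the arm hid part of the bench.

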